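Lock the spindle and set the collet nut

ROBOT

A 7-joint arm with a two-finger parallel gripper is mounted at the origin on the work surface. World frame = base frame: x ahead of the robot, y to its left, z up, the work surface at z = 0. Lengths are in m, angles in rad, forces in N, time in s.
With the tool pointing down it reaches from about 0.425 to 0.925 m from the base axis. Payload 6.8 kg.
Tool frame: the origin (TCP) lies at the very end of the fingers, on their centre line; the grasp point (between the pads) lies 19 mm behind it (tcp_to_grasp is the distance from the TCP to the grasp point, in m); z points along the fingers, y is the direction in which the jaws open and shut (so a half turn about z gives the same grasp; the last joint's range is limited). The gripper opens to 85 mm and grips with 20 to 120 N. Pads are 22 mm wide; open, the fingers measure 114 mm over their backs; the gripper's body (76 mm by 85 mm) begins 54 mm behind the grasp point. The pads swing forward as they close: fully open they stand 13 mm farther back than shut.
Start: joints at [1.198, 0.477, 0.022, 1.555, -0.011, 1.109, -0.083], TCP at [0.177, -0.651, 0.231] pointing down, gripper open.
Joint ranges: [-2.96, 2.96], [-0.34, 2.1], [-1.41, 1.46], [0.24, 2.44], [-1.37, 4.51], [0.17, 1.92], [-2.96, 2.96]. Speed limits (rad/s): [2.39, 2.39, 3.14, 3.14, 3.14, 3.14, 3.14].

INTERFACE

Orientations are given as a unit quaternion [w, x, y, z].
In Python, from station import * gives the robot as it stands.
- The arm moves only by the tool apply_moves, never from a script. Its argument "increments" is one flat list of numbers, 5 for each row, row after row: the finger opening in mm, from 0 to 85.4, then the shift along the tool's x, y, z in mm, then the turn about the tool's z in degrees. In form: [claw, tx, ty, tz, roll, claw, tx, ty, tz, roll, ...]. A call has 1 to 12 rows; each row shifts and turns the pose as measured when the row begins, along the tool's axes as they then stand; what a row does not reach is not made up. A row lasts 1/8 s, in which the tool goes at most 62.5 mm and 10.7 degrees, less where a joint would pass 70% of its speed; a pose out of reach is approached as far as the arm can. A call with a gripper value outside its range is refused whole. The fingers move at their own pace and stop on an object; "squeeze" is the grip in N (left out, the last holds). Time passes only in rows, so rows that do not move let the fingers close. It gives the time, the measured TCP pose, the force and the opening at its end, in the units of the state.
- get_obs(): the state, without advancing time (a new reading comes with each control period).
- read_camera(name): name is "scene" or "top" or "wrist"; returns (picture, depth): 384x512x3 uint8, blue, green, red; 384x512 float32, m along the optical axis (not along the pixel's ray), 0 where there is no reading.
- get_calibration(name): a dict with "mtx" (3x3 intrinsics, pixels), "camera_from_world" (4x4, takes a point from world to camera coordinates); the wrist camera has in their place "T_tool_cam" (4x4, takes a point from camera to tool coordinates, whose origin is the TCP and whose axes are the flange's). Camera axes: x right, y down, z forward; pixel columns grow to the right and rows downward; lengths in m; the calibration is good to about 2 mm. A picture is of the moment at which its call begins: read the wrist's pose just before it. get_calibration takes no time and is no camera call.
- hand_in(): hands the job in, once; it reports no verdict.
Trained networks look in the newest picture that a camera, given by its name, has taken for a name from the list of things; names that differ only in an ending like _2 or _b are one class to them, and where a whole thing is asked for, a point or a joint stands for the part that bears it (a point fixed in the world has none). Each returns a list of dicts, best first, with "p" (0 to 1); they miss things now and then, are a little off and sometimes report something else, mostly with a low value. They report only what shows in the picture. A call takes as long as a camera call.
- outline_of(camera, thing): "pixels" (384x512 bool, what is visible of it) and "extent" ([centre column, centre row, width, height] in pixels, round what is visible of it).
The state is a dict: "t": time; "q": joint angles; "joint_vel": joint speeds; "joint_torque": joint torques, N m; "eef_pos": TCP position; "tool_rot": TCP orientation; "contact_force": force on the tool from outside, world axes, zero at the start; "torque": the same for the moment, N m; "gripper_width": opening from 0.0 (shut) to 1.0 (fully open).
Only numpy, scipy, OpenCV 4.12 (cv2) and the standard library are available. Lean on these libraries where they do the work, as an engineer would, in place of code of your own. Each camera call takes 0.05 s, during which the arm holds its last target.

TASK

Pull the flat steel spindle key straight up out of its slot in the black accessory rack by its top edge and drop it upright, legs down and fully home, into the slot of the grey spindle stand, letting go of it there. Then screw the knurled collet nut on the stand clockwise (seen from above) until it bottoms out, and back it off a quarter turn so that a shank could slip in. Finish while still holding the nut gripped between the fingers at that quarter turn, and leave the discs, jars and tools around where they are.

Things in the scene. Friction and masses are not known exactly. Their poses are not given: they have to be found in the camera images.
- key_mid (a point): Centre of the loose spindle key, a flat steel plate 5 mm thick (its x), 56 wide (y), 90 tall (z), about 105 to 210 g, with two legs at the bottom; its top 14 mm is a hem 9 mm thick, to grip. This point is 45 mm above the feet and 38 mm below the hem's middle. It starts upright in any one of the rack's three slots, axes parallel to the rack's; turned half round about z it fits as well.
- rack: Fixed black slotted rack, 116 (x) x 86 (y) x 55 mm tall, origin at the centre of its underside. Three slots run along its y, at x = -40, 0 and +40 mm, each 9 mm wide, 62 mm long, floor 10 mm above the table. The key sticks out 45 mm above the rack's top, the discs in the other two slots 9 mm.
- stand: Fixed grey spindle stand, base 110 (x) x 220 (y) x 12 mm, origin at the centre of its underside. At (0, +50) mm: a block 75 x 85 mm up to z = 60 mm, on it an upright spindle 24 mm thick up to z = 85 mm, then a 16 mm thread up to z = 126 mm carrying the nut. At (0, -50) mm: the key slot (see its point).
- key_slot (a point): Centre of the floor of the stand's key slot, 12 mm above the table, axes as the stand's. The slot runs along y, 62 mm long and 9 mm wide (x), walls up to 48 mm above the table with a flared mouth up to 58 mm. With the key fully home key_mid is 45 mm above this point and the key's top edge 102 mm above the table.
- nut: Knurled collet nut, plain metal cylinder 35 mm in diameter, 30 mm tall, origin at its centre, z up; a small rib on its top points along its x. Already started on the stand's upright thread, it stays on it, sinking 0.7 mm per rad; bottomed out its centre is 100 mm above the table. Friction about 0.06 N m; it stays where it is left.
- nut_turn (a joint): Turn of the nut on its thread, rad, growing as the nut is screwed on (clockwise from above). It bottoms out against a hard stop at 4.0; at the start it stands between 1.2 and 2.6.
- disc_a: Bystander: abrasive disc 54 mm in diameter, 4 mm thick, standing in a slot of the rack; origin at the disc's lowest point as it starts.
- disc_b: Bystander: a second such disc in another slot of the rack; origin at the disc's lowest point as it starts.
- jar_a: Bystander: small clear jar with black cap, 48 mm in diameter, 60 mm tall, origin at the centre of its underside.
- jar_b: Bystander: a second such jar, origin at the centre of its underside.
- drum: Bystander: small sanding drum, upright, 30 mm in diameter, 26 mm tall, origin at the centre of its underside.
- spanner: Bystander: flat steel spanner 130 mm long lying on the table, origin under its middle, x along it.
- driver: Bystander: screwdriver 180 mm long lying on the table, origin under its middle, x along it.

How it is judged:
On the way, in this order (a step that is already met when the one before it is completed fails the run):
1. the key is lifted clear of the rack (z of key_mid in the frame of rack above 0.105 m), for 0.1 s.
2. the key stands fully home in the stand's slot and is let go (x of key_mid in the frame of stand between -0.005 and 0.005 m and y of key_mid in the frame of stand between -0.056 and -0.044 m and z of key_mid in the frame of stand below 0.062 m and angle between key_mid's own z axis and vertical below 0.18 rad and distance between the grasp point and key_mid above 0.055 m), for 0.2 s.
3. the nut is bottomed out, gripped, with the key still home (x of key_mid in the frame of stand between -0.005 and 0.005 m and y of key_mid in the frame of stand between -0.056 and -0.044 m and z of key_mid in the frame of stand below 0.062 m and angle between key_mid's own z axis and vertical below 0.18 rad and value of joint nut_turn above 3.9 rad and contact force between the fingers and nut above 1 N), for 0.1 s.
At the end, for the whole second after the job is handed in: Key home in the stand slot (centre within 5 mm across, 6 mm along, 5 mm in height; tilt under 0.18 rad); nut, after bottoming (within 0.1 rad), still and a quarter turn back from the stop within 15 degrees (2.17 to 2.69 rad), gripped by the fingers with over 2 N (x of key_mid in the frame of stand between -0.005 and 0.005 m and y of key_mid in the frame of stand between -0.056 and -0.044 m and z of key_mid in the frame of stand below 0.062 m and angle between key_mid's own z axis and vertical below 0.18 rad and value of joint nut_turn between 2.17 and 2.69 rad and velocity of joint nut_turn between -0.1 and 0.1 rad/s and contact force between the fingers and nut above 2 N); the arm keeps its last pose, push and grip.
It fails at once if a jar, the drum or a tool is pushed by more than 30 mm (distance of any of jar_a, jar_b, drum, spanner, driver from where it was at the start of the episode above 0.03 m).
It fails at once if a disc leaves its slot (distance of any of disc_a, disc_b from where it was at the start of the episode above 0.03 m).
It also fails if it takes over 54 s, if anything falls off the work surface, if the arm or the gripper's body presses on something with over 40 N, if the wrist force passes 120 N, or if a joint passes its speed limit or range.

## Working session

There is one attempt and no reset: what is moved stays moved. The work goes in short steps, Python scripts to look and compute and a tool call to move; the robot and the scene stay as the last step left them, time stands still between calls to the robot, and variables do not carry over. Pictures are saved under pics/ and viewed, and the job is handed in when it is done.

Besides the shell and the picture viewer there is one more tool, called after "Call:" as name(argument=value, ...) on one line, values as JSON. apply_moves: Moves the arm, as the interface text tells. Its arguments: {"type":"object","properties":{"increments":{"type":"array"},"squeeze":{"type":"number"}},"required":["increments"]}

```bash
mkdir -p pics; ls
python3 - <<'E'
from station import *
import cv2,numpy as np
o=get_obs();print({k:np.round(v,3) for k,v in o.items()})
for n in ["scene","top","wrist"]:
    im,d=read_camera(n);cv2.imwrite(f"pics/{n}0.png",im);np.save(f"pics/{n}0.npy",d)
    c=get_calibration(n);print(n,{k:np.round(v,3).tolist() for k,v in c.items()})
E
```

```text
pics
{'t': np.float64(0.0), 'q': array([ 1.198,  0.478,  0.022,  1.556, -0.012,  1.109, -0.083]), 'joint_vel': array([ 0.   , -0.   ,  0.001, -0.   ,  0.001,  0.   ,  0.   ]), 'joint_torque': array([ 1.0000e-03, -5.9644e+01,  1.6090e+00, -2.8120e+01,  1.3000e-02,
        9.0000e-03,  0.0000e+00]), 'eef_pos': array([ 0.176, -0.651,  0.23 ]), 'tool_rot': array([-0.001,  0.991,  0.132, -0.   ]), 'contact_force': array([0.583, 0.147, 0.022]), 'torque': array([ 0.046, -0.046,  0.054]), 'gripper_width': np.float64(0.996)}
scene {'mtx': [[414.959, 0.0, 254.28], [0.0, 414.959, 197.389], [0.0, 0.0, 1.0]], 'camera_from_world': [[-0.866, 0.499, 0.021, 0.509], [0.253, 0.473, -0.844, -0.063], [-0.431, -0.726, -0.536, 1.556], [0.0, 0.0, 0.0, 1.0]]}
top {'mtx': [[494.934, 0.0, 257.138], [0.0, 494.934, 190.503], [0.0, 0.0, 1.0]], 'camera_from_world': [[-0.018, -1.0, 0.005, -0.001], [-0.996, 0.017, -0.088, 0.57], [0.088, -0.007, -0.996, 1.414], [0.0, 0.0, 0.0, 1.0]]}
wrist {'mtx': [[341.717, 0.0, 257.506], [0.0, 341.717, 193.598], [0.0, 0.0, 1.0]], 'T_tool_cam': [[-0.001, -0.958, -0.285, 0.072], [1.0, -0.001, -0.0, -0.0], [-0.0, -0.285, 0.958, -0.143], [0.0, 0.0, 0.0, 1.0]]}
```

View pics/top0.png

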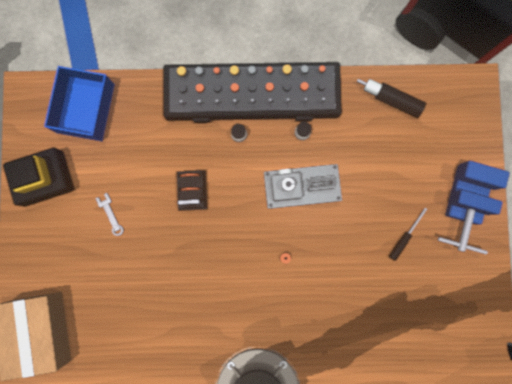

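View pics/scene0.png

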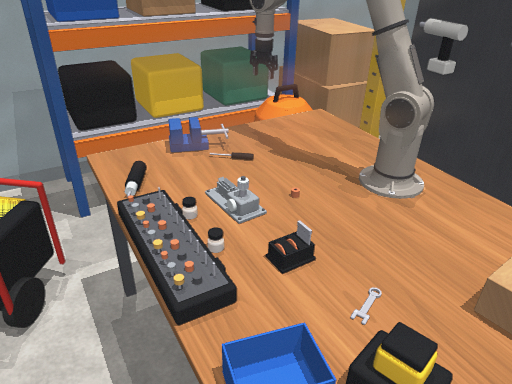

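```bash
cat > h.py <<'E'
from station import *
import cv2,numpy as np
from scipy.spatial.transform import Rotation as R
def world(n,d,mask=None,o=None):
    c=get_calibration(n);K=c["mtx"]
    v,u=np.nonzero((d>0)&(mask if mask is not None else True))
    z=d[v,u];P=np.stack([(u-K[0][2])/K[0][0]*z,(v-K[1][2])/K[1][1]*z,z,np.ones_like(z)],1)
    if n=="wrist":
        q=o["tool_rot"];T=np.eye(4);T[:3,:3]=R.from_quat(q,scalar_first=True).as_matrix();T[:3,3]=o["eef_pos"]
        M=T@np.array(c["T_tool_cam"])
    else: M=np.linalg.inv(c["camera_from_world"])
    return (P@M.T)[:,:3],u,v
E
python3 - <<'E'
from h import *
for n in ["top","scene"]:
    im,d=read_camera(n)
    for t in ["key_mid","rack","stand","nut","disc_a","jar_a","drum","spanner","driver"]:
        for r in outline_of(n,t)[:3]:
            P,u,v=world(n,d,r["pixels"])
            if len(P)==0: print(n,t,"none");continue
            print(n,t,round(r["p"],2),np.round(r["extent"]),"med",np.round(np.median(P,0),3),"5-95",np.round(np.percentile(P,3,axis=0),3),np.round(np.percentile(P,97,axis=0),3))
E
```

```text
top rack 0.63 [192. 190.  32.  36.] med [0.577 0.174 0.053] 5-95 [0.52  0.139 0.006] [0.626 0.215 0.062]
top stand 0.81 [303. 189.  78.  46.] med [ 0.578 -0.146  0.015] 5-95 [ 0.53  -0.248  0.006] [ 0.636 -0.043  0.116]
top nut 0.34 [191. 189.  11.   7.] med [0.574 0.186 0.058] 5-95 [0.573 0.173 0.032] [0.577 0.197 0.067]
top disc_a 0.57 [194. 188.  14.   6.] med [0.575 0.183 0.056] 5-95 [0.573 0.16  0.031] [0.581 0.202 0.066]
top disc_a 0.46 [191. 176.  16.   3.] med [0.615 0.183 0.055] 5-95 [0.61  0.16  0.037] [0.622 0.202 0.066]
top jar_a 0.83 [238. 132.  13.  14.] med [0.735 0.039 0.058] 5-95 [0.719 0.02  0.013] [0.758 0.061 0.064]
top jar_a 0.55 [306. 130.  17.  18.] med [ 0.738 -0.146  0.058] 5-95 [ 0.721 -0.168  0.018] [ 0.761 -0.128  0.065]
top spanner 0.74 [110. 216.  25.  38.] med [0.513 0.422 0.007] 5-95 [0.452 0.39  0.001] [0.565 0.454 0.012]
top spanner 0.23 [303. 188.  79.  44.] med [ 0.578 -0.147  0.015] 5-95 [ 0.53  -0.248  0.007] [ 0.636 -0.043  0.116]
top driver 0.69 [407. 237.  38.  51.] med [ 0.41  -0.429  0.021] 5-95 [ 0.368 -0.495 -0.002] [ 0.497 -0.395  0.029]

[... 1340 characters left out ...]
.768 -0.12   0.06 ]
scene drum 0.47 [295. 193.  10.  15.] med [ 0.38  -0.077  0.016] 5-95 [ 0.364 -0.094  0.001] [ 0.389 -0.069  0.026]
scene drum 0.47 [216. 238.  16.  25.] med [0.748 0.058 0.039] 5-95 [0.726 0.028 0.003] [0.765 0.067 0.06 ]
scene spanner 0.71 [366. 306.  28.  30.] med [0.519 0.426 0.006] 5-95 [ 0.454  0.392 -0.002] [0.562 0.459 0.009]
scene driver 0.68 [294. 192.  11.  14.] med [ 0.381 -0.077  0.017] 5-95 [ 0.365 -0.095  0.001] [ 0.389 -0.069  0.026]
scene driver 0.44 [243. 158.  23.   7.] med [ 0.407 -0.413  0.017] 5-95 [ 0.376 -0.441  0.002] [ 0.44  -0.388  0.024]
scene driver 0.19 [291. 243.   6.   8.] med [0.578 0.184 0.056] 5-95 [0.575 0.17  0.05 ] [0.58  0.199 0.062]
```

```bash
cat >> h.py <<'E'
def yaw(o):
    X=R.from_quat(o["tool_rot"],scalar_first=True).as_matrix()
    return np.degrees(np.arctan2(X[1,0],X[0,0])), X[:,2]
def plan(target,ty,n,claw=85,vmax=58):
    o=get_obs();p=np.array(o["eef_pos"]);y,_=yaw(o);y0=y;p0=p.copy()
    out=[]
    for i in range(n):
        gp=p0+(np.array(target)-p0)*(i+1)/n; gy=y0+(ty-y0)*(i+1)/n
        d=(gp-p)*1000;c,s=np.cos(np.radians(y)),np.sin(np.radians(y))
        tx,tyy,tz,r=[round(float(a),1) for a in (d[0]*c+d[1]*s,d[0]*s-d[1]*c,-d[2],-(gy-y))]
        out+=[claw,tx,tyy,tz,r]
        p=p+np.array([tx*c+tyy*s,tx*s-tyy*c,-tz])/1000;y-=r
    print("from",np.round(p0,4),round(y0,2));print(out)
E
python3 -c "
from h import *
plan([.57,-.11,.30],90,12)"
```

```text
from [ 0.1767 -0.6515  0.2313] 15.17
[85, 43.4, -35.0, -5.7, -6.2, 85, 47.0, -30.0, -5.7, -6.3, 85, 50.0, -24.8, -5.8, -6.2, 85, 52.4, -19.2, -5.7, -6.2, 85, 54.1, -13.4, -5.7, -6.3, 85, 55.3, -7.4, -5.7, -6.2, 85, 55.7, -1.4, -5.8, -6.2, 85, 55.6, 4.6, -5.7, -6.3, 85, 54.7, 10.7, -5.7, -6.2, 85, 53.3, 16.6, -5.7, -6.3, 85, 51.1, 22.3, -5.8, -6.2, 85, 48.4, 27.6, -5.7, -6.2]
```

Call:
apply_moves(increments=[85,43,-35,-6,-6.2,85,47,-30,-6,-6.2,85,50,-25,-6,-6.2,85,52,-19,-6,-6.2,85,54,-13,-6,-6.2,85,55,-7,-6,-6.2,85,56,-1,-6,-6.2,85,56,5,-6,-6.2,85,55,11,-6,-6.2,85,53,17,-6,-6.2,85,51,22,-6,-6.2,85,48,28,-6,-6.2])

```text
t: 2.65
eef_pos: [0.5733, -0.0958, 0.3055]
tool_rot: [0.003, 0.699, 0.715, -0.001]
contact_force: [1.2, -0.6, -0.1]
gripper_width: 0.997
```

Call:
apply_moves(increments=[85,0,0,0,0,85,0,0,0,0])

```text
t: 2.9
eef_pos: [0.5752, -0.0908, 0.306]
tool_rot: [0.003, 0.696, 0.718, -0.0]
contact_force: [0.3, 0.4, -0.3]
gripper_width: 0.998
```

Run:
```python
from h import *
o=get_obs();im,d=read_camera("wrist");cv2.imwrite("pics/w1.png",im);np.save("pics/w1.npy",d);np.savez("pics/o1.npz",**o)
print(np.round(o["q"],3),o["t"],o["eef_pos"],yaw(o),o["contact_force"])
for t in ["key_mid","stand","nut","driver"]:
    for r in outline_of("wrist",t)[:2]:
        P,u,v=world("wrist",d,r["pixels"],o)
        print(t,round(r["p"],2),np.round(r["extent"]),np.round(np.median(P,0),3),np.round(np.percentile(P,3,axis=0),3),np.round(np.percentile(P,97,axis=0),3))
```

```text
[ 0.465  0.306 -0.525  1.668  0.167  1.208 -0.067] 2.9 [ 0.57515963 -0.09076772  0.30597323] (np.float64(91.8036180460166), array([ 0.00467559, -0.00458334, -0.99997857])) [ 0.2854483   0.42286545 -0.26685758]
stand 0.85 [258. 184.  95. 170.] [ 0.581 -0.121  0.018] [ 0.529 -0.241  0.01 ] [ 0.634 -0.039  0.117]
nut 0.98 [262. 169.  39.  39.] [ 0.578 -0.089  0.116] [ 0.562 -0.109  0.061] [ 0.595 -0.077  0.118]
```

View pics/w1.png

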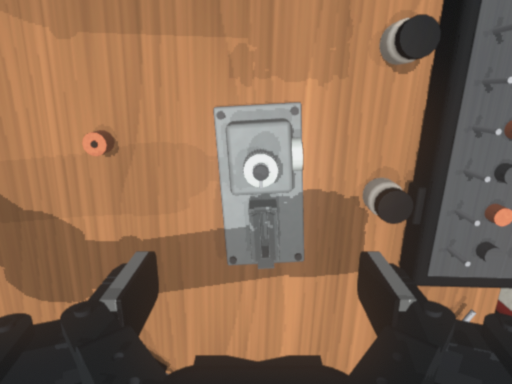

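```bash
python3 - <<'E'
from h import *
d=np.load("pics/w1.npy");o=dict(np.load("pics/o1.npz"));im=cv2.imread("pics/w1.png")
P,u,v=world("wrist",d,None,o)
def rect(sel,name):
    r=cv2.minAreaRect((P[sel][:,:2]*1000).astype(np.float32));print(name,sel.sum(),np.round(r[0],1),np.round(r[1],1),round(r[2],2),"zmed",np.median(P[sel][:,2]).round(4))
box=(abs(P[:,0]-.58)<.075)&(P[:,1]>-.27)&(P[:,1]<-.01)
print("table z",np.median(P[(P[:,2]<.006)&(abs(P[:,0]-.45)<.05)][:,2]))
rect(box&(P[:,2]>.008)&(P[:,2]<.13),"all")
b=box&(P[:,2]>.008)&(P[:,2]<.016);rect(b,"base")
rect(box&(P[:,2]>.055)&(P[:,2]<.064)&(P[:,1]>-.15),"block")
rect(box&(P[:,2]>.04)&(P[:,2]<.064)&(P[:,1]<-.15),"slotwall")
n=box&(P[:,2]>.112)&(P[:,2]<.121);rect(n,"nuttop")
c,rr=cv2.minEnclosingCircle((P[n][:,:2]*1000).astype(np.float32));print("nut circ",c,rr)
cv2.imwrite("pics/w1z.png",cv2.resize(im[90:290,190:330],None,fx=4,fy=4,interpolation=cv2.INTER_CUBIC)[:600*2][:800])
E
python3 -c "
import cv2;a=cv2.imread('pics/w1z.png');cv2.imwrite('pics/w1z.png',cv2.resize(a,(420,600)))"
```

```text
table z -3.0607964917578334e-05
all 13169 [ 582.3 -143.5] [110.  219.5] 4.92 zmed 0.0213
base 6441 [ 582.3 -143.5] [110.  219.5] 4.92 zmed 0.0119
block 3509 [584.  -93.4] [86.8 84.2] 4.53 zmed 0.0596
slotwall 1364 [ 586.6 -193.4] [36.  83.6] 5.05 zmed 0.0522
nuttop 709 [577.8 -93.6] [33.9 33.6] 1.96 zmed 0.1166
nut circ (578.2036743164062, -93.66544342041016) 17.813501358032227
```

View pics/w1z.png

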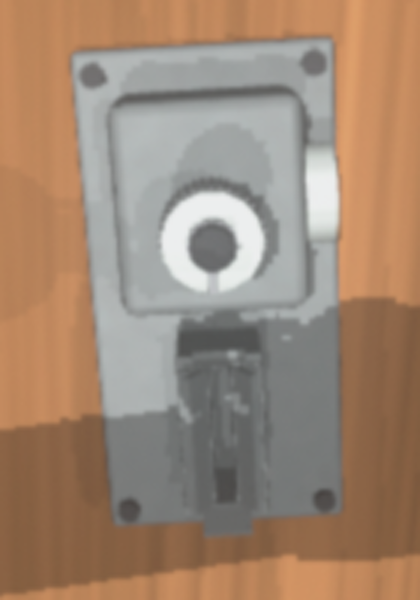

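```bash
python3 -c "
from h import *
plan([.56,.22,.28],90,6)"
```

```text
from [ 0.5749 -0.0915  0.3062] 91.72
[85, 52.0, -0.9, 4.4, 0.3, 85, 51.9, -1.2, 4.3, 0.3, 85, 52.0, -1.5, 4.4, 0.3, 85, 51.9, -1.7, 4.3, 0.2, 85, 52.0, -1.9, 4.4, 0.3, 85, 51.9, -2.2, 4.4, 0.3]
```

Call:
apply_moves(increments=[85,52,-1,4,0,85,52,-1,4,0,85,52,-1,4,0,85,52,-2,4,0,85,50,-2,4,0,85,45,-2,4,0,85,0,0,0,0,85,0,0,0,0])

```text
t: 4.15
eef_pos: [0.5595, 0.2094, 0.2792]
tool_rot: [0.005, 0.703, 0.711, -0.001]
contact_force: [-0.4, -0.6, 0.3]
gripper_width: 0.995
```

Run:
```python
from h import *
o=get_obs();im,d=read_camera("wrist");cv2.imwrite("pics/w2.png",im);np.save("pics/w2.npy",d);np.savez("pics/o2.npz",**o)
print(np.round(o["q"],3),o["t"],o["eef_pos"],yaw(o))
P,u,v=world("wrist",d,None,o)
def rect(sel,name):
    r=cv2.minAreaRect((P[sel][:,:2]*1000).astype(np.float32));print(name,sel.sum(),np.round(r[0],1),np.round(r[1],1),round(r[2],2),"zmed",np.median(P[sel][:,2]).round(4))
box=(abs(P[:,0]-.577)<.09)&(abs(P[:,1]-.186)<.08)
rect(box&(P[:,2]>.05)&(P[:,2]<.058),"racktop")
rect(box&(P[:,2]>.060)&(P[:,2]<.08),"discs")
rect(box&(P[:,2]>.095),"keytop")
```

```text
[ 0.018  0.375 -0.633  1.66   0.248  1.185 -0.665] 4.15 [0.5595359  0.20940507 0.27915958] (np.float64(90.64159628782603), array([ 0.00621806, -0.00863965, -0.99994334]))
racktop 4828 [575.9 182.6] [106.1  74.7] 1.8 zmed 0.0549
discs 210 [575. 186.] [36.2 89.3] 82.19 zmed 0.0629
keytop 32165 [558.8 191.6] [142.8  74.6] 0.53 zmed 0.3462
```

View pics/w2.png

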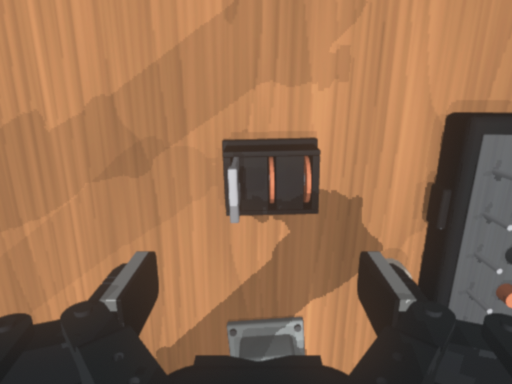

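Run:
```python
from h import *
d=np.load("pics/w2.npy");o=dict(np.load("pics/o2.npz"))
P,u,v=world("wrist",d,None,o)
def rect(sel,name):
    r=cv2.minAreaRect((P[sel][:,:2]*1000).astype(np.float32));print(name,sel.sum(),np.round(r[0],1),np.round(r[1],1),round(r[2],2),"zmed",np.median(P[sel][:,2]).round(4))
box=(abs(P[:,0]-.577)<.09)&(abs(P[:,1]-.186)<.08)
rect(box&(P[:,2]>.096)&(P[:,2]<.105),"keytop")
rect(box&(P[:,2]>.096)&(P[:,2]<.105),"keytop")
k=box&(P[:,2]>.0975)&(P[:,2]<.103);Q=P[k][:,:2];rect(k,"k2")
m=Q.mean(0);w,V=np.linalg.eigh(np.cov((Q-m).T));print(m,V[:,1],np.degrees(np.arctan2(V[1,1],V[0,1])))
for zr in [(.053,.057)]:
    rect(box&(P[:,2]>zr[0])&(P[:,2]<zr[1]),"rt")
rect(box&(P[:,2]>.004)&(P[:,2]<.058),"rackall")
```

```text
keytop 502 [535.8 181.9] [ 9.1 55.7] 1.86 zmed 0.0998
keytop 502 [535.8 181.9] [ 9.1 55.7] 1.86 zmed 0.0998
k2 490 [535.8 181.9] [ 9.1 55.7] 1.91 zmed 0.0999
[0.53591676 0.18241469] [-0.03545957  0.99937111] 92.03210980629564
rt 4620 [575.8 182.9] [106.1  74. ] 1.73 zmed 0.0549
rackall 6494 [575.7 183.7] [115.7  84.4] 1.87 zmed 0.0545
```

```bash
python3 -c "
from h import *
plan([.5358,.1819,.14],91.9,3,60)"
```

```text
from [0.5594 0.2097 0.2793] 90.65
[60, -9.2, -8.0, 46.4, -0.4, 60, -9.1, -8.0, 46.4, -0.4, 60, -9.0, -8.1, 46.5, -0.4]
```

Call:
apply_moves(increments=[45,-9,-8,46,-0.4,45,-9,-8,46,-0.4,45,-9,-8,40,-0.4,45,0,0,0,0,45,0,0,0,0], squeeze=50)

```text
t: 4.82
eef_pos: [0.5409, 0.1733, 0.1475]
tool_rot: [0.008, 0.7, 0.714, 0.001]
contact_force: [-0.1, 0.6, 0.1]
gripper_width: 0.527
```

Run:
```python
from h import *
o=get_obs();im,d=read_camera("wrist");cv2.imwrite("pics/w3.png",im)
print(np.round(o["q"],3),o["t"],o["eef_pos"],yaw(o))
P,u,v=world("wrist",d,None,o)
box=(abs(P[:,0]-.536)<.02)&(abs(P[:,1]-.186)<.05)&(P[:,2]>.0965)&(P[:,2]<.105)
r=cv2.minAreaRect((P[box][:,:2]*1000).astype(np.float32));print(r,P[box].mean(0))
plan([.5358,.1819,.074],91.9,3,45)
```

```text
[ 0.037  0.459 -0.594  1.87   0.339  0.905 -0.7  ] 4.825 [0.54094746 0.17332623 0.14748958] (np.float64(91.13597433645404), array([ 0.01282831, -0.00890534, -0.99987806]))
((535.9036254882812, 181.6793975830078), (9.002408981323242, 55.60552215576172), 1.8274708986282349) [0.53586526 0.18310222 0.09979653]
from [0.5409 0.1731 0.1474] 91.13
[45, 3.0, -1.6, 24.5, -0.3, 45, 2.9, -1.6, 24.5, -0.2, 45, 3.0, -1.6, 24.4, -0.3]
```

View pics/w3.png

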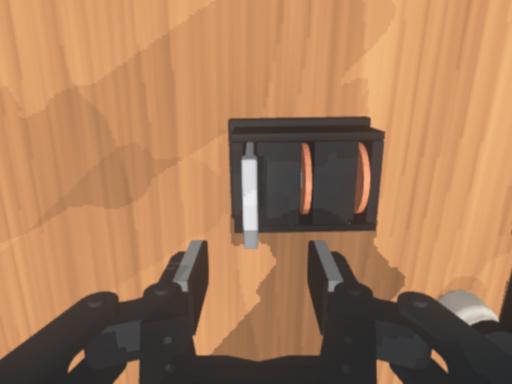

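Call:
apply_moves(increments=[45,4,-2.5,15,-0.5,45,3,-2,25,-0.5,45,1.5,-1,20,0,45,0,0,0,0])

```text
t: 5.38
eef_pos: [0.539, 0.1845, 0.0887]
tool_rot: [0.009, 0.693, 0.721, 0.005]
contact_force: [0.7, 0.4, 0.5]
gripper_width: 0.527
```

Run:
```python
from h import *
o=get_obs();print(o["t"],o["eef_pos"],yaw(o),o["contact_force"])
plan([.5359,.1819,.074],91.9,1,45)
```

```text
5.375 [0.53904136 0.18446942 0.08870722] (np.float64(92.24833568396053), array([ 0.02076677, -0.00560686, -0.99976863])) [0.70838965 0.44059134 0.47978816]
from [0.539  0.1845 0.0887] 92.25
[45, -2.4, -3.2, 14.7, 0.3]
```

Call:
apply_moves(increments=[45,-2.5,-3.2,8,0.3,45,0,0,6.5,0,45,0,0,0,0])

```text
t: 5.75
eef_pos: [0.5373, 0.1825, 0.075]
tool_rot: [0.01, 0.695, 0.719, 0.007]
contact_force: [0.4, 0.2, -0.2]
gripper_width: 0.526
```

Run:
```python
from h import *
o=get_obs();print(o["t"],o["eef_pos"],yaw(o),o["contact_force"])
plan([.5359,.1819,.074],91.9,1,45)
```

```text
5.75 [0.53727615 0.18253948 0.07504002] (np.float64(91.953662016802), array([ 0.02373673, -0.00444488, -0.99970836])) [ 0.41244832  0.17633752 -0.1852403 ]
from [0.5373 0.1825 0.075 ] 91.95
[45, -0.6, -1.4, 1.0, 0.1]
```

Call:
apply_moves(increments=[30,-0.5,-1,1,0,0,0,0,0,0,0,0,0,0,0,0,0,0,0,0,0,0,0,0,0])

```text
t: 6.38
eef_pos: [0.5366, 0.1821, 0.0747]
tool_rot: [0.01, 0.695, 0.719, 0.007]
contact_force: [-0.3, 0.4, -1.2]
gripper_width: 0.095
```

Run:
```python
from h import *
o=get_obs();print(o["t"],o["eef_pos"],yaw(o),o["contact_force"],o["torque"],o["gripper_width"]*85.4)
im,d=read_camera("wrist");cv2.imwrite("pics/w4.png",im)
```

```text
6.375 [0.53658597 0.18209804 0.07474091] (np.float64(91.93453959718504), array([ 0.0246445 , -0.00410909, -0.99968783])) [-0.30935654  0.40114913 -1.18462646] [0.0303872  0.10534694 0.01273434] 8.089593490849403
```

View pics/w4.png

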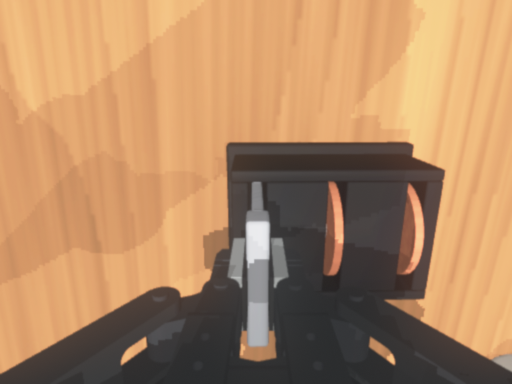

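Call:
apply_moves(increments=[0,0,0.2,-10,0,0,0,0.5,-20,0,0,0,0.5,-20,0,0,0,0.5,-25,0,0,0,0.5,-25,0,0,0,0.5,-25,0,0,0,0.5,-25,0,0,0,0,0,0,0,0,0,0,0])

```text
t: 7.55
eef_pos: [0.5359, 0.1834, 0.238]
tool_rot: [0.012, 0.694, 0.719, 0.009]
contact_force: [0.3, -0.1, -1.2]
gripper_width: 0.096
```

Run:
```python
from h import *
o=get_obs();print(o["t"],np.round(o["q"],3),o["eef_pos"],yaw(o),o["contact_force"],o["torque"],o["gripper_width"]*85.4)
im,d=read_camera("wrist");cv2.imwrite("pics/w5.png",im)
im,d=read_camera("scene");cv2.imwrite("pics/s5.png",im[100:350,150:450].repeat(2,0).repeat(2,1))
```

```text
7.55 [ 0.069  0.346 -0.643  1.799  0.257  1.052 -0.634] [0.53592136 0.18335374 0.23803871] (np.float64(92.01002290482865), array([ 0.02996725, -0.00272538, -0.99954717])) [ 0.33499862 -0.13886796 -1.23239309] [-0.02717768  0.02104436 -0.01376504] 8.18256508135438
```

View pics/w5.png

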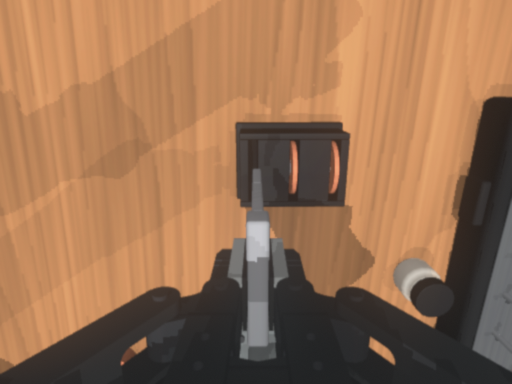

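View pics/s5.png

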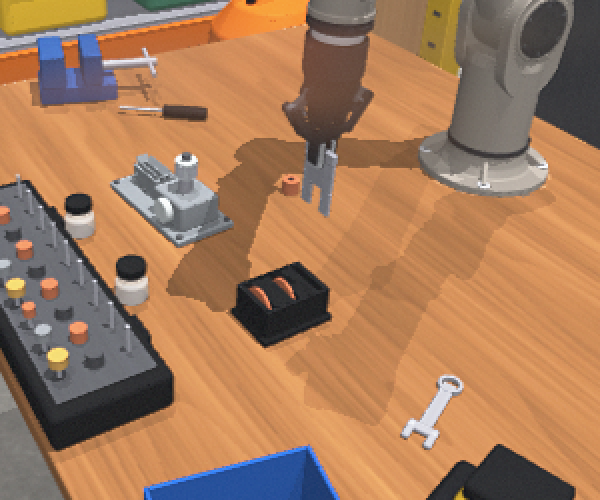

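Run:
```python
from h import *
im,d=read_camera("scene")
P,u,v=world("scene",d)
b=(abs(P[:,0]-.536)<.03)&(abs(P[:,1]-.183)<.04)&(P[:,2]>.165)&(P[:,2]<.245)
Q=P[b];m=Q.mean(0);w,V=np.linalg.eigh(np.cov((Q-m).T));print(b.sum(),m,V[:,0],np.sqrt(w),Q.min(0),Q.max(0))
plan([.5867,-.1933,.238],94.95,10,0)
```

```text
309 [0.53843036 0.18858822 0.20982769] [ 0.99860792  0.04979777 -0.01738988] [0.0022599  0.01757346 0.02078855] [0.5319723  0.15436009 0.1719059 ] [0.55123846 0.21321164 0.24493161]
from [0.5358 0.1834 0.2374] 92.02
[0, -37.8, 3.8, -0.1, -0.3, 0, -37.9, 3.5, -0.0, -0.3, 0, -37.8, 3.4, -0.1, -0.3, 0, -37.9, 3.1, -0.0, -0.3, 0, -37.9, 3.0, -0.1, -0.3, 0, -37.9, 2.8, -0.1, -0.3, 0, -38.0, 2.5, -0.0, -0.3, 0, -37.9, 2.4, -0.1, -0.2, 0, -38.0, 2.2, -0.0, -0.3, 0, -37.9, 2.1, -0.1, -0.3]
```

Call:
apply_moves(increments=[0,-25,3,0,-0.3,0,-38,4,0,-0.3,0,-38,3.5,0,-0.3,0,-38,3,0,-0.3,0,-38,3,0,-0.3,0,-38,3,0,-0.3,0,-38,3,0,-0.3,0,-38,2.5,0,-0.3,0,-35,2,0,-0.3,0,-20,1,0,-0.3,0,0,0,0,0,0,0,0,0,0])

```text
t: 9.2
eef_pos: [0.5808, -0.1689, 0.2266]
tool_rot: [0.003, 0.673, 0.74, 0.004]
contact_force: [-0.1, -0.2, -2.1]
gripper_width: 0.098
```

Run:
```python
from h import *
o=get_obs();print(o["t"],np.round(o["q"],3),o["eef_pos"],yaw(o),o["contact_force"])
plan([.5867,-.1933,.20],94.95,2,0)
```

```text
9.2 [ 0.577  0.411 -0.517  1.713  0.224  1.068  0.083] [ 0.58078608 -0.16893761  0.22657787] (np.float64(95.40517624184497), array([ 0.00874168,  0.00198658, -0.99995982])) [-0.12921033 -0.15409024 -2.10689054]
from [ 0.5808 -0.1689  0.2266] 95.41
[0, -12.4, 1.8, 13.3, 0.2, 0, -12.4, 1.8, 13.3, 0.3]
```

Call:
apply_moves(increments=[0,-12,3,13,0.2,0,-11,3,13,0.2,0,-3,0,13,0,0,0,0,0,0,0,0,0,0,0])

```text
t: 9.82
eef_pos: [0.5897, -0.1928, 0.1835]
tool_rot: [0.001, 0.674, 0.738, 0.004]
contact_force: [0.4, -0.7, -1.3]
gripper_width: 0.096
```

Run:
```python
from h import *
o=get_obs();im,d=read_camera("wrist");cv2.imwrite("pics/w6.png",im)
print(o["t"],np.round(o["q"],3),o["eef_pos"],yaw(o),o["contact_force"])
plan([.5867,-.1933,.18],94.95,1,0)
P,u,v=world("wrist",d,None,o)
# hem in tool coords
T=R.from_quat(o["tool_rot"],scalar_first=True).as_matrix();Q=(P-o["eef_pos"])@T
b=(abs(Q[:,1])<.02)&(abs(Q[:,0])<.04)&(Q[:,2]>-.04)&(Q[:,2]<0)
print(b.sum(),np.median(Q[b],0),Q[b].min(0),Q[b].max(0))
s=b&(Q[:,0]>.012)&(Q[:,2]<-.02);print(s.sum(),np.percentile(Q[s],[2,50,98],axis=0))
im,d=read_camera("scene");cv2.imwrite("pics/s6.png",im[100:350,150:450].repeat(2,0).repeat(2,1))
P,u,v=world("scene",d)
b=(abs(P[:,0]-o["eef_pos"][0])<.02)&(abs(P[:,1]-o["eef_pos"][1])<.035)&(P[:,2]>o["eef_pos"][2]-.065)&(P[:,2]<o["eef_pos"][2]-.002)
Q=P[b];m=np.median(Q,0);w,V=np.linalg.eigh(np.cov((Q-m).T));print(b.sum(),m,V[:,0],np.sqrt(w),Q.min(0),Q.max(0))
```

```text
9.825 [ 0.585  0.479 -0.493  1.716  0.256  1.005  0.093] [ 0.5896968  -0.19279543  0.18348976] (np.float64(95.19771104173932), array([ 0.00662399,  0.00353102, -0.99997183])) [ 0.42109765 -0.68833542 -1.31595635]
from [ 0.5896 -0.1928  0.1835] 95.2
[0, -0.3, -2.9, 3.5, 0.2]
5969 [ 0.00771798 -0.0009973  -0.02513807] [-0.02829128 -0.01843675 -0.03998411] [ 0.02787179  0.0192629  -0.00024536]
1031 [[ 0.01221171 -0.00522317 -0.03936227]
 [ 0.02037729 -0.00099631 -0.02512762]
 [ 0.02734751  0.00356707 -0.0210163 ]]
143 [ 0.59097594 -0.18340268  0.15308557] [ 0.99574388  0.09052452 -0.01730396] [0.00156144 0.01665321 0.01955061] [ 0.58531286 -0.221482    0.11942624] [ 0.59966585 -0.16027159  0.18132303]
```

View pics/w6.png

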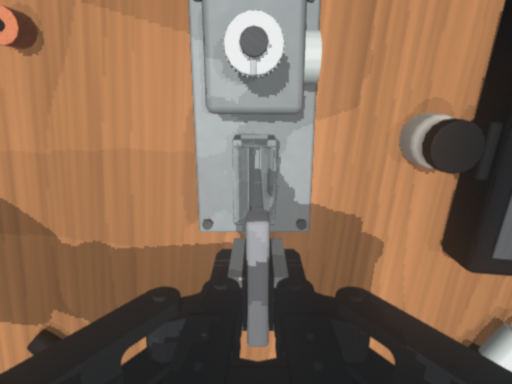

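View pics/s6.png

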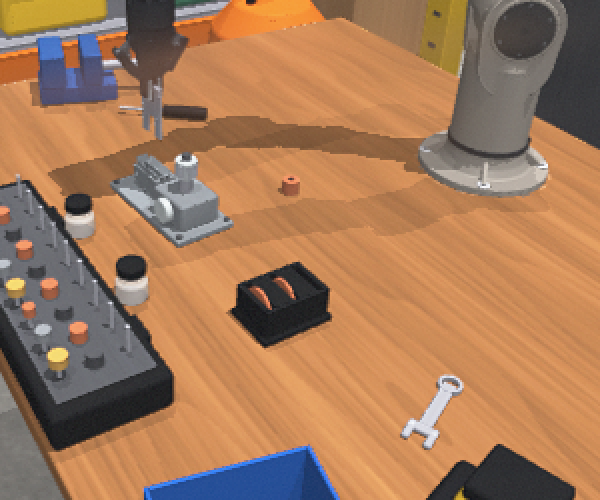

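Call:
apply_moves(increments=[0,-0.5,-1.2,12,0.2,0,0,0,18,0,0,0,0,15,0,0,0,0,0,0,0,0,0,0,0])

```text
t: 10.55
eef_pos: [0.5886, -0.1929, 0.1354]
tool_rot: [0.001, 0.675, 0.737, 0.003]
contact_force: [-0.1, 0.5, -0.9]
gripper_width: 0.094
```

Run:
```python
from h import *
o=get_obs();im,d=read_camera("wrist");cv2.imwrite("pics/w7.png",im)
print(o["t"],np.round(o["q"],3),o["eef_pos"],yaw(o),o["contact_force"])
plan([.5887,-.1933,.12],94.95,1,0)
im,d=read_camera("scene")
P,u,v=world("scene",d)
b=(abs(P[:,0]-o["eef_pos"][0])<.02)&(abs(P[:,1]-o["eef_pos"][1])<.035)&(P[:,2]>o["eef_pos"][2]-.062)&(P[:,2]<o["eef_pos"][2]-.002)
Q=P[b];m=np.median(Q,0);w,V=np.linalg.eigh(np.cov((Q-m).T));print(b.sum(),m,V[:,0],np.sqrt(w),Q.min(0),Q.max(0))
```

```text
10.55 [ 0.571  0.53  -0.475  1.758  0.29   0.917  0.063] [ 0.58856852 -0.19288759  0.13538626] (np.float64(95.0190250928975), array([ 0.00651381,  0.00341962, -0.99997294])) [-0.0650198   0.53303474 -0.88814078]
from [ 0.5884 -0.1929  0.1354] 95.02
[0, -0.4, 0.2, 15.4, 0.1]
128 [ 0.58912444 -0.18141808  0.10581632] [ 0.99423671  0.10592082 -0.0165574 ] [0.00187406 0.01548777 0.0190713 ] [ 0.58040128 -0.21931947  0.07402164] [ 0.59380838 -0.15879672  0.13234142]
```

View pics/w7.png

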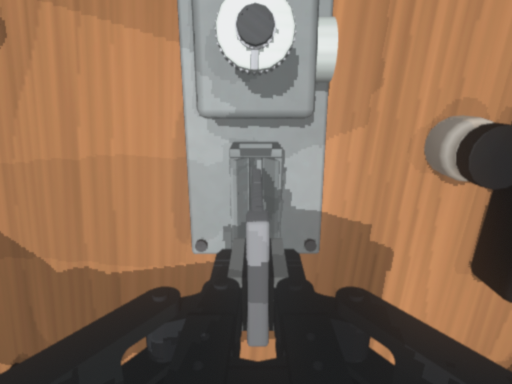

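Call:
apply_moves(increments=[0,-0.4,0.2,10,0,0,0,0.1,12,0,0,0,0.1,10,0,0,0,0,0,0])

```text
t: 11.15
eef_pos: [0.5893, -0.1936, 0.102]
tool_rot: [0.002, 0.676, 0.737, 0.003]
contact_force: [-0.0, 0.4, -1.0]
gripper_width: 0.093
```

Run:
```python
from h import *
o=get_obs();print(o["t"],o["eef_pos"],yaw(o),o["contact_force"],o["torque"])
```

```text
11.15 [ 0.58933508 -0.19356311  0.10197605] (np.float64(94.99582296765259), array([ 0.00725861,  0.00259782, -0.99997028])) [-0.01004801  0.3970969  -0.96014821] [-0.02899786  0.00956603 -0.00763009]
```

Call:
apply_moves(increments=[0,0,-0.4,10,0,0,0,-0.1,9,0,0,0,0,4,0,0,0,0,0,0,0,0,0,0,0])

```text
t: 11.78
eef_pos: [0.5893, -0.1933, 0.0772]
tool_rot: [0.002, 0.676, 0.737, 0.004]
contact_force: [0.1, -0.9, -1.2]
gripper_width: 0.093
```

Run:
```python
from h import *
o=get_obs();print(o["t"],o["eef_pos"],yaw(o),o["contact_force"],o["torque"])
```

```text
11.775 [ 0.58932483 -0.19334674  0.07717969] (np.float64(95.00694899713956), array([ 0.00769151,  0.00291965, -0.99996616])) [ 0.05016042 -0.92304721 -1.17879392] [-0.00252293  0.02861538  0.04795814]
```

Call:
apply_moves(increments=[0,0,0,1,0,0,0,0,0,0,45,0,0,0,0,45,0,0,0,0,45,0,0,0,0,45,0,0,-15,0,45,0,0,-30,0,45,0,0,-40,0,45,0,0,-30,0,45,0,0,0,0,45,0,0,0,0])

```text
t: 13.15
eef_pos: [0.5898, -0.1936, 0.2004]
tool_rot: [0.004, 0.675, 0.737, 0.005]
contact_force: [0.4, 0.7, -0.1]
gripper_width: 0.525
```

Run:
```python
from h import *
o=get_obs();im,d=read_camera("wrist");cv2.imwrite("pics/w8.png",im)
print(o["t"],np.round(o["q"],3),o["eef_pos"],yaw(o),o["contact_force"])
P,u,v=world("wrist",d,None,o)
def rect(sel,name):
    r=cv2.minAreaRect((P[sel][:,:2]*1000).astype(np.float32));print(name,sel.sum(),np.round(r[0],1),np.round(r[1],1),round(r[2],2),"zmed",np.median(P[sel][:,2]).round(4))
rect((abs(P[:,0]-.587)<.03)&(abs(P[:,1]+.193)<.045)&(P[:,2]>.095)&(P[:,2]<.115),"hem")
n=(abs(P[:,0]-.578)<.03)&(abs(P[:,1]+.0937)<.03)&(P[:,2]>.112)&(P[:,2]<.121);rect(n,"nut")
im,d=read_camera("scene");cv2.imwrite("pics/s8.png",im[100:350,150:450].repeat(2,0).repeat(2,1))
```

```text
13.15 [ 0.592  0.459 -0.499  1.705  0.246  1.028  0.099] [ 0.58980263 -0.19363866  0.20039997] (np.float64(95.03109279028577), array([ 0.01309282,  0.00156202, -0.99991307])) [ 0.35079891  0.7137114  -0.0846026 ]
hem 879 [ 588.9 -193.4] [ 8.4 55.9] 4.62 zmed 0.1018
nut 2018 [578.1 -94.3] [35.  34.1] 5.96 zmed 0.1165
```

View pics/w8.png

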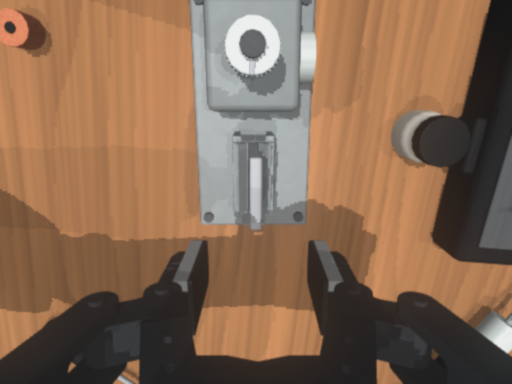

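View pics/s8.png

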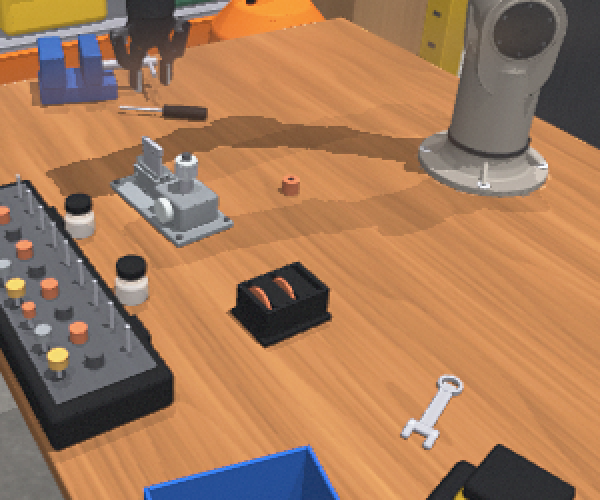

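Run:
```python
from h import *
plan([.5785,-.094,.16],150,7,60)
```

```text
from [ 0.5898 -0.1935  0.1999] 95.04
[60, 14.3, -0.4, 5.7, -7.9, 60, 14.2, 1.6, 5.7, -7.8, 60, 13.9, 3.6, 5.7, -7.9, 60, 13.2, 5.4, 5.7, -7.8, 60, 12.4, 7.1, 5.7, -7.9, 60, 11.3, 8.8, 5.7, -7.8, 60, 10.0, 10.2, 5.7, -7.9]
```

Call:
apply_moves(increments=[60,14,-0.5,3,-8,60,14,1.5,3,-8,60,14,3.5,6,-8,60,13,5.5,6,-8,60,12.5,7,6,-8,60,11,9,6,-8,60,10,10,6,-8,60,0,0,0,0,60,0,0,0,0])

```text
t: 14.38
eef_pos: [0.5709, -0.0924, 0.1536]
tool_rot: [-0.002, 0.237, 0.972, 0.003]
contact_force: [0.3, -0.8, 0.2]
gripper_width: 0.705
```

Run:
```python
from h import *
o=get_obs();im,d=read_camera("wrist");cv2.imwrite("pics/w9.png",im)
print(o["t"],np.round(o["q"],3),o["eef_pos"],yaw(o),o["contact_force"])
P,u,v=world("wrist",d,None,o)
n=(abs(P[:,0]-.578)<.03)&(abs(P[:,1]+.0937)<.03)&(P[:,2]>.11)&(P[:,2]<.121)
print(n.sum(),cv2.minAreaRect((P[n][:,:2]*1000).astype(np.float32)),np.median(P[n][:,2]))
plan([.578,-.094,.105],150,2,60)
```

```text
14.375 [ 0.612  0.509 -0.731  1.824  0.399  0.966  0.805] [ 0.5708566  -0.09239864  0.15358517] (np.float64(152.62650606483183), array([-0.00353218,  0.00638059, -0.99997341])) [ 0.25749314 -0.75486162  0.22811433]
2130 ((577.07275390625, -93.73168182373047), (35.10483932495117, 35.159889221191406), 20.2105770111084) 0.1165087678883918
from [ 0.5708 -0.0924  0.1536] 152.64
[60, -3.6, 0.9, 24.3, 1.3, 60, -3.5, 1.0, 24.3, 1.3]
```

View pics/w9.png

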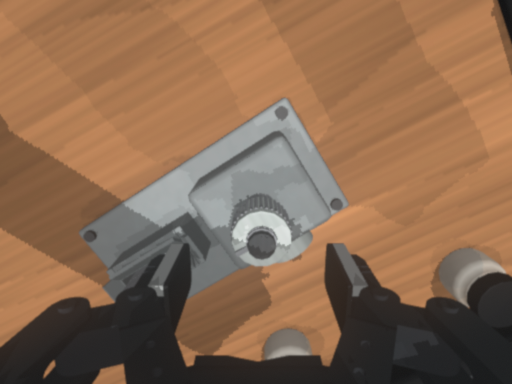

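Call:
apply_moves(increments=[60,-5,1.5,12,0,60,-2,0.5,20,0,60,0,0,18,0,60,0,0,5,0,60,0,0,0,0], squeeze=50)

```text
t: 15.05
eef_pos: [0.5777, -0.0951, 0.0934]
tool_rot: [-0.003, 0.239, 0.971, 0.002]
contact_force: [-0.9, 0.3, 0.2]
gripper_width: 0.701
```

Run:
```python
from h import *
o=get_obs()
print(o["t"],np.round(o["q"],3),o["eef_pos"],yaw(o),o["contact_force"])
plan([.5777,-.094,.086],152,1,60)
```

```text
15.05 [ 0.571  0.594 -0.682  1.848  0.47   0.874  0.75 ] [ 0.57773534 -0.09513538  0.09340485] (np.float64(152.37914748670738), array([-0.00545769,  0.00592866, -0.99996753])) [-0.9043564   0.30742808  0.23892421]
from [ 0.5777 -0.0951  0.0934] 152.38
[60, 0.6, 1.0, 7.4, 0.4]
```

Call:
apply_moves(increments=[60,0.5,1,7,0,60,0,0,0,0,30,0,0,0,0,30,0,0,0,0,30,0,0,0,0,30,0,0,0,0])

```text
t: 15.8
eef_pos: [0.5784, -0.0938, 0.0873]
tool_rot: [-0.002, 0.239, 0.971, 0.002]
contact_force: [0.6, 0.3, -1.3]
gripper_width: 0.393
```

Run:
```python
from h import *
o=get_obs()
print(o["t"],np.round(o["q"],3),o["eef_pos"],yaw(o),o["contact_force"],o["torque"],o["gripper_width"]*85.4)
```

```text
15.8 [ 0.565  0.602 -0.677  1.852  0.479  0.861  0.741] [ 0.578412   -0.0937969   0.08733974] (np.float64(152.3820073731659), array([-0.00335094,  0.00546156, -0.99997947])) [ 0.56216216  0.30267423 -1.27649962] [ 0.00193309 -0.05168378 -0.00186959] 33.529984547108384
```

Call:
apply_moves(increments=[0,0,0,0,0,0,0,0,0.1,4,0,0,0,0.1,8,0,0,0,0.1,8,0,0,0,0.1,8,0,0,0,0.1,8,0,0,0,0.1,8,0,0,0,0.1,8,0,0,0,0,0])

```text
t: 16.92
eef_pos: [0.5789, -0.0934, 0.0867]
tool_rot: [-0.003, 0.65, 0.76, 0.002]
contact_force: [-0.2, 0.1, -2.2]
gripper_width: 0.395
```

Run:
```python
from h import *
o=get_obs();im,d=read_camera("wrist");cv2.imwrite("pics/w10.png",im)
print(o["t"],np.round(o["q"],3),o["eef_pos"],yaw(o),o["contact_force"],o["torque"],o["gripper_width"]*85.4)
plan([.5784,-.0938,.087],yaw(o)[0],1,0)
```

```text
16.925 [ 0.405  0.55  -0.456  1.863  0.317  0.804 -0.061] [ 0.57891745 -0.09340634  0.08668264] (np.float64(98.88412057245998), array([-0.00214009,  0.00593778, -0.99998008])) [-0.19905712  0.09673851 -2.22558768] [-0.02789011 -0.07608135 -0.01451859] 33.752526277958395
from [ 0.5789 -0.0934  0.0866] 98.96
[0, -0.3, -0.5, -0.4, 0.1]
```

View pics/w10.png

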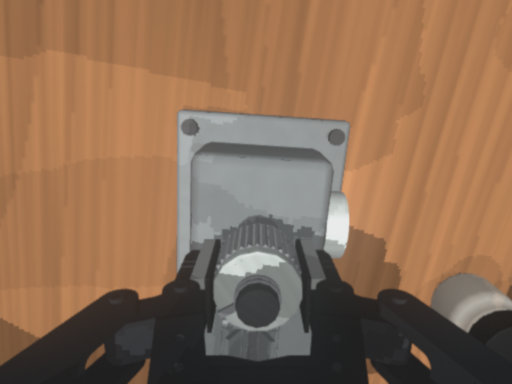

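Call:
apply_moves(increments=[0,-0.2,-0.3,0.1,6,0,0,0,0.1,8,0,0,0,0.1,8,0,0,0,0.1,8,0,0,0,0.1,6,0,0,0,0.1,4])

```text
t: 17.73
eef_pos: [0.5794, -0.0935, 0.0862]
tool_rot: [-0.003, 0.871, 0.491, 0.001]
contact_force: [-0.2, -0.4, -0.7]
gripper_width: 0.393
```

Run:
```python
from h import *
o=get_obs()
print(o["t"],np.round(o["q"],3),o["eef_pos"],yaw(o),o["contact_force"],o["torque"],o["joint_torque"][6],o["gripper_width"]*85.4)
plan([.5784,-.0938,.087],yaw(o)[0],1,0)
```

```text
17.725 [ 0.279  0.525 -0.289  1.872  0.196  0.773 -0.658] [ 0.57935755 -0.09348067  0.08615331] (np.float64(58.82228067088196), array([-8.39592886e-04,  6.93844747e-03, -9.99975576e-01])) [-0.24648443 -0.41114487 -0.74989536] [-0.13146178 -0.06959735  0.04716926] 0.4313668515533209 33.56175897986815
from [ 0.5794 -0.0935  0.0862] 58.82
[0, -0.8, -0.7, -0.8, -0.0]
```

Call:
apply_moves(increments=[0,-0.2,-0.2,0.1,5,0,0,0,0.1,5,0,0,0,0.1,5,0,0,0,0,4])

```text
t: 18.23
eef_pos: [0.5795, -0.0936, 0.086]
tool_rot: [-0.003, 0.94, 0.342, 0.001]
contact_force: [0.3, -2.1, -0.7]
gripper_width: 0.39
```

Call:
apply_moves(increments=[0,0,0,0.1,5,0,0,0,0.1,5,0,0,0,0,4])

```text
t: 18.6
eef_pos: [0.5796, -0.0938, 0.0858]
tool_rot: [-0.003, 0.974, 0.226, 0.001]
contact_force: [0.7, -0.1, -1.9]
gripper_width: 0.394
```

Run:
```python
from h import *
o=get_obs();im,d=read_camera("wrist");cv2.imwrite("pics/w11.png",im)
print(o["t"],np.round(o["q"],3),o["eef_pos"],yaw(o),o["contact_force"],o["torque"],o["joint_torque"][6],o["gripper_width"]*85.4)
plan([.5784,-.0938,.087],yaw(o)[0],1,0)
```

```text
18.6 [ 0.172  0.514 -0.148  1.88   0.096  0.756 -1.143] [ 0.579609   -0.09375929  0.08576216] (np.float64(26.100752530599884), array([-2.35207052e-04,  6.85888999e-03, -9.99976450e-01])) [ 0.69223148 -0.14374846 -1.86629815] [-0.22939788 -0.08732089  0.10511386] 0.48659389838576317 33.63263157217386
from [ 0.5796 -0.0937  0.0858] 25.95
[0, -1.1, -0.5, -1.2, -0.2]
```

View pics/w11.png

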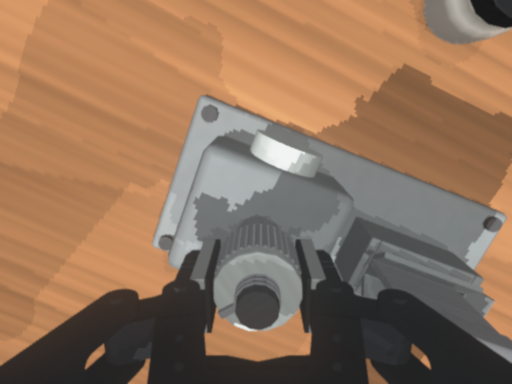

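Call:
apply_moves(increments=[0,0,0,0.1,5,0,0,0,0,5,0,0,0,0,0])

```text
t: 19.02
eef_pos: [0.5796, -0.0939, 0.0856]
tool_rot: [-0.003, 0.99, 0.142, 0.0]
contact_force: [1.0, -1.1, -0.5]
gripper_width: 0.394
```

Call:
apply_moves(increments=[0,0,0,0.1,5,0,0,0,0,5,0,0,0,0,0])

```text
t: 19.4
eef_pos: [0.5795, -0.094, 0.0856]
tool_rot: [-0.003, 0.998, 0.061, -0.0]
contact_force: [0.5, -1.2, -0.1]
gripper_width: 0.395
```

Run:
```python
from h import *
o=get_obs()
print(o["t"],np.round(o["q"],3),o["eef_pos"],yaw(o),o["contact_force"],o["torque"],o["joint_torque"][6],o["gripper_width"]*85.4)
```

```text
19.4 [ 0.107  0.51  -0.064  1.884  0.038  0.75  -1.425] [ 0.57947613 -0.09398144  0.08559485] (np.float64(7.023136532881914), array([-0.00108362,  0.00552297, -0.99998416])) [ 0.49826004 -1.18000035 -0.07546961] [-0.24389188  0.02873305  0.16217351] -0.5481039360165596 33.726470488287006
```

Call:
apply_moves(increments=[0,0,0,0,4,0,0,0,0,4,0,0,0,0,0])

```text
t: 19.77
eef_pos: [0.5795, -0.0941, 0.0856]
tool_rot: [-0.002, 1.0, -0.002, -0.001]
contact_force: [0.1, -1.2, 0.1]
gripper_width: 0.394
```

Run:
```python
from h import *
o=get_obs();im,d=read_camera("wrist");cv2.imwrite("pics/w12.png",im[200:360,180:340].repeat(3,0).repeat(3,1))
cv2.imwrite("pics/w11b.png",cv2.imread("pics/w11.png")[200:360,180:340].repeat(3,0).repeat(3,1))
cv2.imwrite("pics/wc.png",np.hstack([cv2.imread("pics/w10.png")[240:350,190:320].repeat(2,0).repeat(2,1),cv2.imread("pics/w11.png")[240:350,190:320].repeat(2,0).repeat(2,1),im[240:350,190:320].repeat(2,0).repeat(2,1)]))
print(o["t"],np.round(o["q"],3),o["eef_pos"],yaw(o),o["contact_force"],o["torque"],o["joint_torque"][6],o["gripper_width"]*85.4)
```

```text
19.775 [ 0.082  0.51  -0.032  1.886  0.016  0.748 -1.533] [ 0.57953096 -0.09406151  0.08562631] (np.float64(-0.27077559328107764), array([-0.0012285 ,  0.00479376, -0.99998776])) [ 0.14572639 -1.15913968  0.14391345] [-0.25874299  0.05179037  0.16663804] -0.464595565572381 33.66538113806268
```

View pics/wc.png

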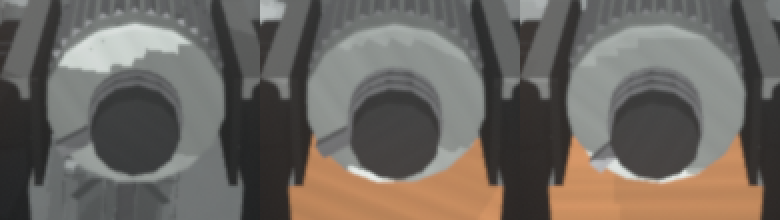

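Call:
apply_moves(increments=[0,0,0,0,0,0,0,0,0,4,0,0,0,0,4,0,0,0,0,4,0,0,0,0,0], squeeze=90)

```text
t: 20.45
eef_pos: [0.5793, -0.0941, 0.0858]
tool_rot: [-0.002, 0.995, -0.102, -0.001]
contact_force: [0.4, -1.6, 0.5]
gripper_width: 0.381
```

Run:
```python
from h import *
o=get_obs();im,d=read_camera("wrist");cv2.imwrite("pics/w13.png",im);np.save("pics/w13.npy",d)
a=cv2.imread("pics/w12.png")[::3,::3]
cv2.imwrite("pics/wc2.png",np.hstack([a[40:150,10:140].repeat(3,0).repeat(3,1),im[240:350,190:320].repeat(3,0).repeat(3,1)]))
print(o["t"],np.round(o["q"],3),o["eef_pos"],yaw(o),o["contact_force"],o["torque"],o["joint_torque"][6],o["gripper_width"]*85.4)
P,u,v=world("wrist",d,None,o)
n=(np.hypot(P[:,0]-.578,P[:,1]+.0937)<.017)&(np.hypot(P[:,0]-.578,P[:,1]+.0937)>.0095)&(P[:,2]>.108)&(P[:,2]<.121);print("nut top z",np.median(P[n][:,2]))
```

```text
20.45 [ 0.042  0.509  0.019  1.889 -0.019  0.746 -1.702] [ 0.57925292 -0.09413659  0.08580134] (np.float64(-11.729852841244009), array([-0.00186522,  0.00397515, -0.99999036])) [ 0.41064743 -1.55806397  0.54243489] [-0.2966133   0.04113903  0.66641043] -0.9892734512686729 32.571770414364615
nut top z 0.11490181680121624
```

View pics/wc2.png

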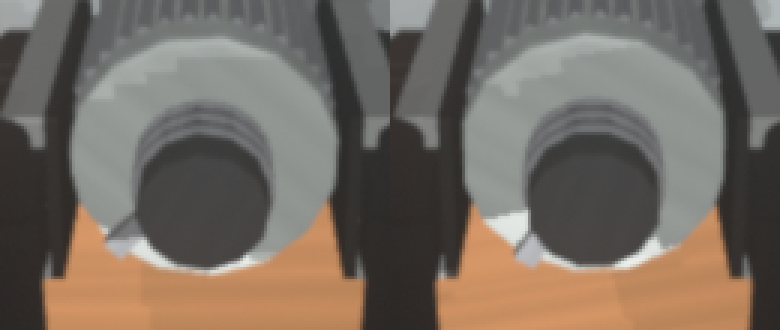

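Call:
apply_moves(increments=[0,0,0,0,-4,0,0,0,-0.1,-7,0,0,0,-0.1,-8,0,0,0,-0.1,-8,0,0,0,-0.1,-8,0,0,0,-0.1,-8,0,0,0,-0.1,-8,0,0,0,-0.1,-8,0,0,0,-0.1,-8,0,0,0,-0.1,-7,0,0,0,0,0])

```text
t: 21.88
eef_pos: [0.5791, -0.0938, 0.0868]
tool_rot: [-0.005, 0.844, 0.537, 0.002]
contact_force: [-0.2, 0.7, -0.0]
gripper_width: 0.384
```

```bash
cat > rib.py <<'E'
from h import *
def show(imname,out):
    im=cv2.imread(imname);cv2.imwrite(out,im[240:350,190:320].repeat(5,0).repeat(5,1))
def ribang(u,v,o,z=.1155,c=(.578,-.0937)):
    cal=get_calibration("wrist");K=np.array(cal["mtx"]);T=np.eye(4);T[:3,:3]=R.from_quat(o["tool_rot"],scalar_first=True).as_matrix();T[:3,3]=o["eef_pos"];M=T@np.array(cal["T_tool_cam"])
    r=M[:3,:3]@(np.linalg.inv(K)@[u,v,1]);s=(z-M[2,3])/r[2];p=M[:3,3]+s*r
    return p,np.degrees(np.arctan2(p[1]-c[1],p[0]-c[0]))
E
python3 - <<'E'
from rib import *
o=get_obs();im,d=read_camera("wrist");cv2.imwrite("pics/w14.png",im);np.savez("pics/o14.npz",**o)
cv2.imwrite("pics/wc3.png",np.hstack([cv2.imread("pics/w13.png")[240:350,190:320].repeat(3,0).repeat(3,1),im[240:350,190:320].repeat(3,0).repeat(3,1)]))
print(o["t"],np.round(o["q"],3),o["eef_pos"],yaw(o),o["contact_force"],o["torque"],o["gripper_width"]*85.4)
E
```

```text
21.875 [ 0.303  0.528 -0.318  1.869  0.212  0.779 -0.562] [ 0.57914612 -0.09377259  0.08676646] (np.float64(64.96127522600173), array([-0.00140465,  0.01017363, -0.99994726])) [-0.19330385  0.74630474 -0.01390132] [-0.17991493  0.00851289  0.10743189] 32.83595585005427
```

View pics/wc3.png

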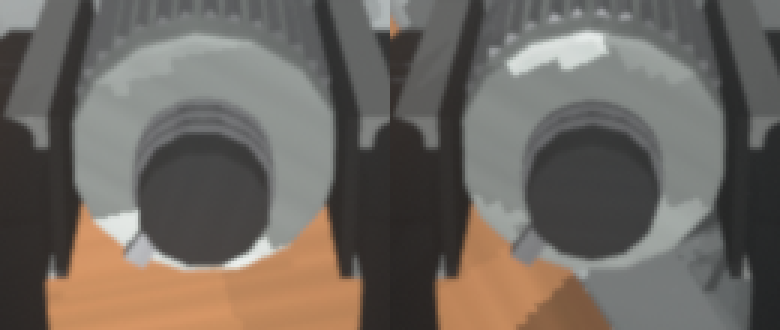

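Run:
```python
from rib import *
o14=dict(np.load("pics/o14.npz"))
o13=dict(eef_pos=[.57925,-.09414,.0858],tool_rot=[-0.002,.995,-.102,-.001])
c13,_=ribang(256.8,304,o13);
for u,v in [(235.7,322.7),(237,320)]: print(ribang(u,v,o13,.116,(.5785,-.094)))
for u,v in [(235,321),(236.5,318.5)]: print(ribang(u,v,o14,.117,(.5785,-.094)))
```

```text
(array([ 0.56822117, -0.08250674,  0.116     ]), np.float64(131.80741518168458))
(array([ 0.56931614, -0.08327071,  0.116     ]), np.float64(130.56226240921643))
(array([ 0.56534811, -0.10123894,  0.117     ]), np.float64(-151.17113717588376))
(array([ 0.56636636, -0.10047521,  0.117     ]), np.float64(-151.9130637250177))
```

Call:
apply_moves(increments=[0,0,0,-0.1,-6,0,0,0,-0.1,-7.5,0,0,0,0,0,0,0,0,0,0,0,0,0,0,0])

```text
t: 22.55
eef_pos: [0.579, -0.0937, 0.0869]
tool_rot: [-0.004, 0.777, 0.629, 0.003]
contact_force: [-0.5, -0.2, -0.4]
gripper_width: 0.384
```

Run:
```python
from rib import *
o=get_obs();im,d=read_camera("wrist");cv2.imwrite("pics/w15.png",im);np.savez("pics/o15.npz",**o)
cv2.imwrite("pics/wc4.png",im[240:350,190:320].repeat(4,0).repeat(4,1))
print(o["t"],np.round(o["q"],3),o["eef_pos"],yaw(o),o["contact_force"],o["torque"],o["joint_vel"].round(4),o["gripper_width"]*85.4)
P,u,v=world("wrist",d,None,o)
n=(np.hypot(P[:,0]-.578,P[:,1]+.0937)<.017)&(np.hypot(P[:,0]-.578,P[:,1]+.0937)>.0095)&(P[:,2]>.108)&(P[:,2]<.121);print("nut top z",np.median(P[n][:,2]))
for n in ["top","scene"]:
    im,d=read_camera(n);cv2.imwrite(f"pics/{n}15.png",im if n=="top" else im[100:350,150:450].repeat(2,0).repeat(2,1))
    P,u,v=world(n,d)
    b=(abs(P[:,0]-.587)<.02)&(abs(P[:,1]+.195)<.032)&(P[:,2]>.063)&(P[:,2]<.108)
    Q=P[b]
    if len(Q)>20:
        w,V=np.linalg.eigh(np.cov(Q.T));print(n,b.sum(),Q.mean(0),Q.max(0),V[:,0])
```

```text
22.55 [ 0.345  0.536 -0.373  1.866  0.251  0.788 -0.368] [ 0.57904389 -0.09374493  0.0868931 ] (np.float64(78.01150475745101), array([-0.00163887,  0.0102278 , -0.99994635])) [-0.48382521 -0.17778186 -0.38370571] [-0.25011998  0.02448446  0.06915773] [-0.0045 -0.0007  0.0052  0.0003 -0.0019 -0.0002 -0.0127] 32.806576320700195
nut top z 0.1159560207668559
top 24 [ 0.59124898 -0.21374458  0.09709451] [ 0.60124897 -0.20641936  0.1073271 ] [0.96494235 0.0873712  0.24749248]
scene 82 [ 0.59243963 -0.19262101  0.08277123] [ 0.59720898 -0.16365277  0.10281234] [ 0.99675513  0.06781658 -0.04336034]
```

View pics/wc4.png

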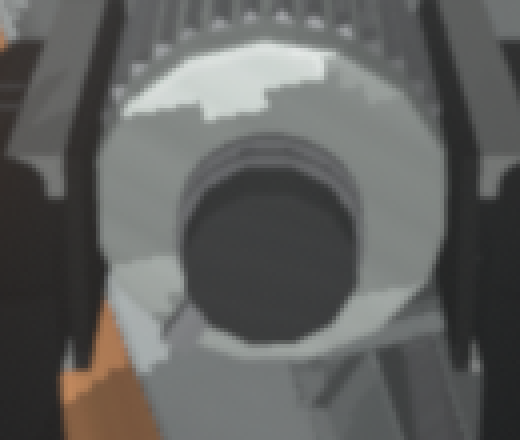

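View pics/scene15.png

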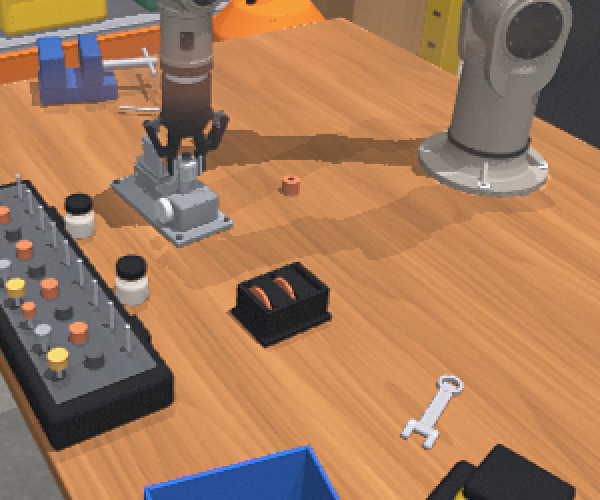

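Run:
```python
from rib import *
L=[]
for i in (13,14,15):
    a=cv2.imread(f"pics/w{i}.png")[300:335,215:255]
    a=cv2.resize(a,None,fx=6,fy=6,interpolation=cv2.INTER_NEAREST);L.append(cv2.convertScaleAbs(a,alpha=1.4,beta=10));L.append(np.zeros((a.shape[0],10,3),np.uint8))
cv2.imwrite("pics/wc5.png",np.hstack(L))
```

```text
(no output)
```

View pics/wc5.png

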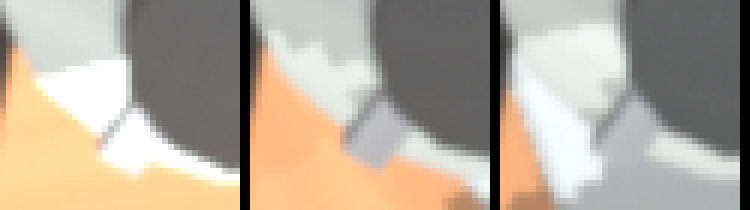

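```bash
python3 -c "
from h import *
o=get_obs();print(o['t'],yaw(o)[0],o['joint_vel'].round(4),o['gripper_width']);print(hand_in())"
```

```text
22.7 78.0705360451486 [ 0.0011  0.0006 -0.0023  0.0008  0.002   0.0014  0.0049] 0.3860996089889239
the job is handed in; nothing more can be done
None
```

The key is home in the stand's slot, the nut was bottomed out and backed off about a quarter turn. I handed in at 22.7 s with the nut still gripped at 90 N. `hand_in()` returned no verdict, so this rests on my own measurements.

- **Key:** I pulled it out of the rack's x = -40 mm slot, lowered it into the stand and let go. The hem top then measured about 102 mm above the table, as it should when fully home. The hem centre sat about 2 mm off the slot centre in x. The key leans about 2.5° (0.04 rad; limit 0.18).
- **Bottoming the nut:** I turned it about 164° clockwise. The fingers slipped by about 13° or more over the last stretch. I raised the grip from 50 to 90 N and turned further. The nut top then stood at 114.9 mm (bottomed is 115 mm) and the moment about vertical rose to 0.67 N m, so it was against the stop.
- **Backing off:** the fingers turned back 89.7°, with the nut's rib keeping its place between them. The nut top rose 1.05 mm, which is about 1.5 rad. I could not read the nut's turn directly; a few degrees of wind-up are possible, well inside the 15° allowed.
- **Surroundings:** the last scene picture shows the discs, jars, drum and spanner where they started. The driver was partly hidden behind the arm in it.

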